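Post a sample case through the sprung flap of a drop box and bolt it

TASK

Take the white sample case out of its black cradle, set it down on the metal tray of the drop box with its nose towards the flap and let go of it; then take it again by its ribbed tail grip and push it nose first through the sprung flap, following it right up with the fingers until the whole case has dropped off the tray into the box and the flap has swung shut behind it. Then slide the bolt on the roof fully home, away from the side on which it starts, and disturb nothing else on the desk.

Things in the scene. Friction and masses are not known exactly. Their poses are not given: they have to be found in the camera images.
- sample_case: White oblong sample case, 120 mm long, 28 mm high, 0.13 to 0.25 kg. Origin: centre of its underside, halfway along; +x points to its nose, z up. The white body (54 mm wide) spans x = -24 to +60 mm; the grey tail grip with black ribs (40 mm wide, 26 mm high) spans x = -60 to -24 mm. It starts in the cradle.
- case_tail (a point): Point in the middle of the case's ribbed tail grip, 18 mm from the tail's end and 14 mm above the underside; axes as the case.
- case_nose (a point): Middle of the case's front end, 14 mm above the underside.
- cradle: Low black cradle, 138 x 76 mm, fixed. Origin: centre of its underside; +x as the case in it. Floor 4 mm above the desk. End pockets with walls 32 mm high enclose both ends of the case (beyond 31 mm either side of its middle, about 4 mm clearance), so the case is gripped across its middle and lifted straight up, 35 mm or more.
- drop_box: Desktop drop box fixed to the desk: a flat metal tray in front, then a grey box with clear sides, a sloping steel flap and a roof. Origin: on the desk, on the centre line, below the lintel over the mouth; +x points into the box (pushing direction), +y across, z up. Tray: x = -175 to -28 mm, 90 mm wide, top at z = 45 mm. Inside: floor at z = 8 mm, 72 mm wide, back wall at x = 139 mm.
- tray_edge (a point): Middle of the tray's inner edge (x = -28 mm, z = 45 mm on the drop box), where the floor drops by 37 mm; the case falls in when its tail end has passed it. Axes as the drop box. The tray has no side rails; from here to the lintel nothing beside the flap is higher than the tray. The flap pushes the case back out if it is let go before its middle has passed here.
- lintel (a point): Middle of the lower front edge of the lintel (x = -2 mm, z = 97 mm on the drop box). Upright fingers holding or pushing the case's tail can go up to it; the open flap then rests on the fingers and closes when they draw back. Roof top at z = 107 mm; only the bolt, beyond x = 49 mm, stands higher.
- flap (a joint): Sprung steel flap, 66 mm wide, hung from a rod at x = 5 mm, z = 97 mm of the drop box; shut it slopes out and down to just above the tray's edge. 0 = shut, grows as it swings inwards (at most 1.75 rad); the spring shuts it, and 1 to 3 N at its lower edge push it open.
- bolt (a joint): Slide bolt across the roof: value 0 = open, 0.038 m = fully home (locked), moving towards the drop box's +y. Stays where it is left; about 2 N moves it.
- bolt_grip (a point): Middle of the bolt's black upright grip: 10 mm thick along x, 32 mm long along y; it rises from z = 111 to 137 mm on the drop box; this point is at z = 126 mm. Axes as the drop box.
- stapler: Desk stapler, 127 x 30 x 49 mm, bystander. Origin: centre of its underside.
- stamp: Hand stamp, 28 x 45 x 67 mm, bystander. Origin: centre of its underside.
- label_roll: White label roll, 60 mm across, 52 mm high, bystander. Origin: centre of its underside.
- spare_cap: White bottle cap, 65 mm across, 19 mm high, bystander. Origin: centre of its underside.
- mouse: Black computer mouse, 108 x 61 x 35 mm, bystander. Origin: centre of its underside.
Things that resemble listed ones, but are neither listed nor needed, are in the scene too. There is more than one size of the sample_case; the one meant has the size given above.

How it is judged:
On the way, in this order (a step that is already met when the one before it is completed fails the run):
1. the case lies flat on the tray, nose towards the flap, let go of (z of sample_case in the frame of drop_box between 0.04 and 0.051 m and x of sample_case in the frame of drop_box between -0.2 and -0.04 m and y of sample_case in the frame of drop_box between -0.035 and 0.035 m and angle between the x axis of sample_case and the x axis of drop_box, either way round below 0.4 rad and x of case_nose in the frame of drop_box above -0.12 m and x of case_tail in the frame of drop_box below -0.08 m and contact force between the fingers and sample_case below 0.1 N and linear speed of sample_case below 0.03 m/s), for 0.2 s.
2. the case is taken again by its ribbed tail grip (grasp point within 28 mm of the grip's middle, seen from above) (contact force between the fingers and sample_case above 1 N and horizontal distance between the grasp point and case_tail below 0.028 m), for 0.1 s.
3. the case's nose stands in the mouth and holds the flap open (value of joint flap above 0.4 rad and x of case_nose in the frame of drop_box above 0.005 m and contact force between sample_case and flap above 0.05 N), for 0.1 s.
4. the whole case lies inside the box and the flap is shut (x of sample_case in the frame of drop_box between 0.029 and 0.085 m and z of sample_case in the frame of drop_box below 0.018 m and y of sample_case in the frame of drop_box between -0.04 and 0.04 m and value of joint flap below 0.06 rad), for 0.2 s.
At the end, for the whole second after the job is handed in: The whole case lies inside the box, flat on its floor (its middle 29 to 85 mm beyond the lintel's front, underside under 18 mm high, tilt under 0.15 rad) and at rest; the flap is shut (under 0.06 rad); the bolt is home (over 34 of 38 mm) (all of step 4 and angle between sample_case's own z axis and vertical below 0.15 rad and value of joint bolt above 0.034 m and linear speed of sample_case below 0.02 m/s); the robot touches nothing.
It fails at once if the bolt is slid home before the case is in the box (value of joint bolt above 0.02 m and not (x of sample_case in the frame of drop_box between 0.029 and 0.085 m and z of sample_case in the frame of drop_box below 0.018 m and y of sample_case in the frame of drop_box between -0.04 and 0.04 m)).
It fails at once if a bystander (stapler, stamp, label roll, cap, mouse) is moved by more than 30 mm (distance of any of stapler, stamp, label_roll, spare_cap, mouse from where it was at the start of the episode above 0.03 m).
It also fails if it takes over 72 s, if anything falls off the work surface, if the arm or the gripper's body presses on something with over 40 N, if the wrist force passes 120 N, or if a joint passes its speed limit or range.

ROBOT

A 6-joint arm with a two-finger parallel gripper is mounted at the origin on a cart in front of the work surface, level with it; the furniture and walls round the work are solid. World frame = base frame: x ahead of the robot, y to its left, z up, the work surface at z = 0. Lengths are in m, angles in rad, forces in N, time in s.
With the tool pointing down it reaches from about 0.3 to 0.775 m from the base axis. Payload 14.6 kg.
Tool frame: the origin (TCP) lies at the very end of the fingers, on their centre line; the grasp point (between the pads) lies 19 mm behind it; z points along the fingers, y is the line along which they close (so a half turn about z gives the same grasp; the last joint's range is limited). The gripper opens to 94 mm and grips with 3 to 60 N. Pads are 16 mm wide; open, the fingers measure 119 mm over their backs; the gripper's body (75 mm by 177 mm) begins 78 mm behind the grasp point.
Start: joints at [-1.403, 0.3, 1.521, -0, 1.321, -0.067], TCP at [0.128, -0.535, 0.205] pointing down, gripper open.
Joint ranges: [-3.03, 3.03], [-0.79, 2.21], [0.23, 2.52], [-1.04, 4.18], [0, 3.07], [-2.55, 2.55]. Speed limits (rad/s): [2.22, 2.22, 2.57, 3.14, 3.14, 3.14].

INTERFACE

Orientations are given as [roll, pitch, yaw] about the fixed x, y, z axes, in that order (R = Rz(yaw) Ry(pitch) Rx(roll)).
In Python, from station import ctrl gives the robot as it stands.
- The arm moves only by the shell command python3 -m pendant 'ROWS' [OPENING] [FORCE]. ROWS is JSON, a list of rows, each a list of 2 entries, a list of its own where there are three numbers: the shift along the world's x, y, z in cm, then the turn about the world's z in rad. A call has 1 to 20 rows; each row shifts and turns the commanded pose from where the row before left it; what a row does not reach is not made up. A row lasts 1/12 s, in which the tool goes at most 41.7 mm and 7.16 degrees, less where a joint would pass 70% of its speed; a pose out of reach is approached as far as the arm can. A call is refused whole if a number of a shift passes 4.17 or a number of a turn 0.125, either way. A call with a gripper value outside its range is refused whole. OPENING is the opening, from 0 (shut) to 1 (fully open), set as the call begins (- or left out, the last holds). The fingers move at their own pace and stop on an object; FORCE is the grip in N (left out, the last holds). Time passes only in rows, so rows that do not move let the fingers close. It gives the time, the measured TCP pose, the force, the opening and the grip force at its end, in the units of the state.
- ctrl.get_obs(): the state, without advancing time (a new reading comes with each control period).
- ctrl.camera(name): name is "scene" or "top" or "wrist"; returns a dict with "color" (400x640x3 uint8, red, green, blue), "intrinsics" (3x3 intrinsics, pixels), "camera_from_world" (4x4, takes a point from world to camera coordinates). Camera axes: x right, y down, z forward; pixel columns grow to the right and rows downward; lengths in m; the calibration is good to about 2 mm. The wrist camera is an equidistant fisheye: a pixel r from the principal point sees the ray r / f radians off the axis. A picture is of the moment at which its call begins. There is no depth.
- ctrl.hand_in(): hands the job in; it is judged then, once.
The state is a dict: "time_s": time; "qpos": joint angles; "joint_vel": joint speeds; "tau": joint torques, N m; "ee_pos": TCP position; "eef_rot": TCP orientation; "force": force on the tool from outside, world axes, zero at the start; "moment": the same for the moment, N m; "grip_width": finger opening in m; "grip_force": force on a finger pad.
Only numpy, scipy, OpenCV 4.12 (cv2) and the standard library are available. Lean on these libraries where they do the work, as an engineer would, in place of code of your own. Each camera call takes 0.05 s, during which the arm holds its last target. There are 200 camera calls.

## Working session

There is one attempt and no reset: what is moved stays moved. The work goes in short steps, Python scripts to look and compute and a shell command to move; the robot and the scene stay as the last step left them, time stands still between calls to the robot, and variables do not carry over. Pictures are saved under pics/ and viewed, at most 10 in all, crops included, and the job is handed in when it is done.

```bash
mkdir -p pics; cat > h.py <<'E'
import numpy as np, cv2
from station import ctrl
def snap(n,f):
    c=ctrl.camera(n); cv2.imwrite(f'pics/{f}.png',c['color'][...,::-1]); np.savez(f'pics/{f}.npz',K=c['intrinsics'],T=c['camera_from_world']); return c
def load(f): d=np.load(f'pics/{f}.npz'); return d['K'],d['T']
def p2w(f,uv,z):
    K,T=load(f); R=T[:3,:3]; o=-R.T@T[:3,3]
    d=(R.T@np.linalg.inv(K)@np.c_[np.atleast_2d(uv),np.ones(len(np.atleast_2d(uv)))].T).T
    return o+d*((z-o[2])/d[:,2])[:,None]
def w2p(f,P):
    K,T=load(f); q=(K@(np.atleast_2d(P)@T[:3,:3].T+T[:3,3]).T).T; return q[:,:2]/q[:,2:]
E
python3 -c "
from h import *
for n in('top','scene'):
    snap(n,n+'0'); K,T=load(n+'0'); print(K.round(1).tolist(),T.round(3).tolist())
a=[cv2.imread(f'pics/{n}0.png') for n in('top','scene')]
print(ctrl.get_obs())
"
```

```text
[[419.8, 0.0, 317.2], [0.0, 419.8, 198.5], [0.0, 0.0, 1.0]] [[-0.026, -1.0, 0.007, 0.133], [-0.987, 0.024, -0.159, 0.515], [0.158, -0.011, -0.987, 1.181], [0.0, 0.0, 0.0, 1.0]]
[[367.1, 0.0, 315.8], [0.0, 367.1, 194.5], [0.0, 0.0, 1.0]] [[-0.569, -0.822, 0.006, 0.421], [-0.546, 0.373, -0.75, 0.298], [0.614, -0.43, -0.662, 1.07], [0.0, 0.0, 0.0, 1.0]]
{'time_s': 0.1, 'qpos': array([-1.40261707e+00,  3.00413823e-01,  1.52151768e+00,  1.22496303e-05,
        1.32070164e+00, -6.66251485e-02]), 'joint_vel': array([-0.00082237, -0.0026114 , -0.00313138, -0.00057703,  0.00062716,
        0.00103695]), 'tau': array([ 9.50006215e-04, -5.32644010e+01, -3.53284049e+01,  7.08943745e-02,
        2.34851689e-02, -4.87987643e-05]), 'ee_pos': array([ 0.12790629, -0.53467808,  0.20494457]), 'eef_rot': array([-3.14055526e+00, -8.11105681e-05,  2.34801324e-01]), 'force': array([-0.64397119, -0.37211823,  0.14408645]), 'moment': array([ 0.00285465, -0.04308375, -0.00138815]), 'grip_force': 0.0, 'grip_width': 0.09380004617059985}
```

View pics/top0.png

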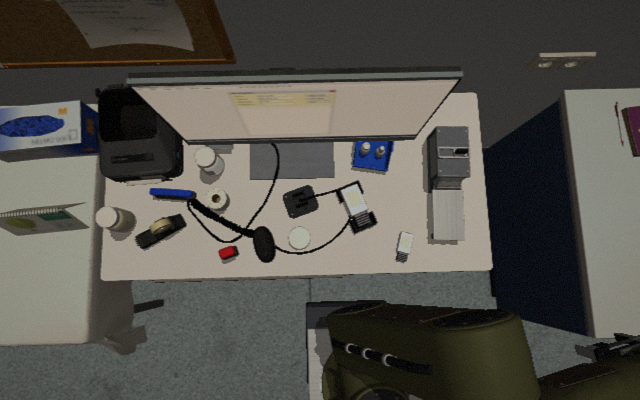

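View pics/scene0.png

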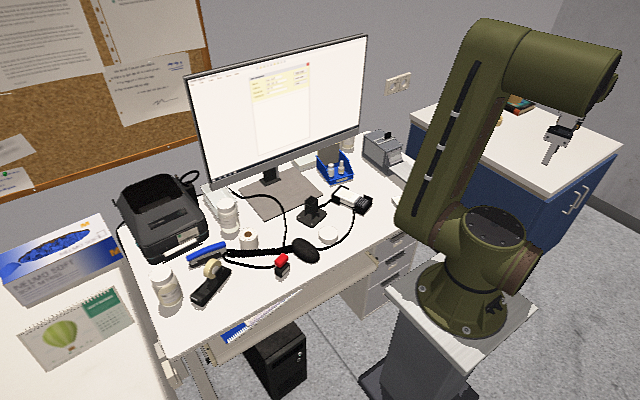

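Candidates for the case: the white one with the black tail at top (355,205), which sits in a black cradle, and a smaller loose one at (403,246). The one in the cradle fits; I'll confirm it in a crop.

```bash
python3 -c "
from h import *
a=cv2.imread('pics/top0.png')[120:270,320:480]
cv2.imwrite('pics/c1.png',cv2.resize(a,(640,600),interpolation=cv2.INTER_CUBIC))
print(p2w('top0',[[355,207],[403,246],[447,187],[465,187]],0.03))
"
```

```text
[[ 0.49220572  0.0102783   0.03      ]
 [ 0.37515805 -0.12385623  0.03      ]
 [ 0.54513993 -0.26414087  0.03      ]
 [ 0.5438438  -0.31746642  0.03      ]]
```

View pics/c1.png

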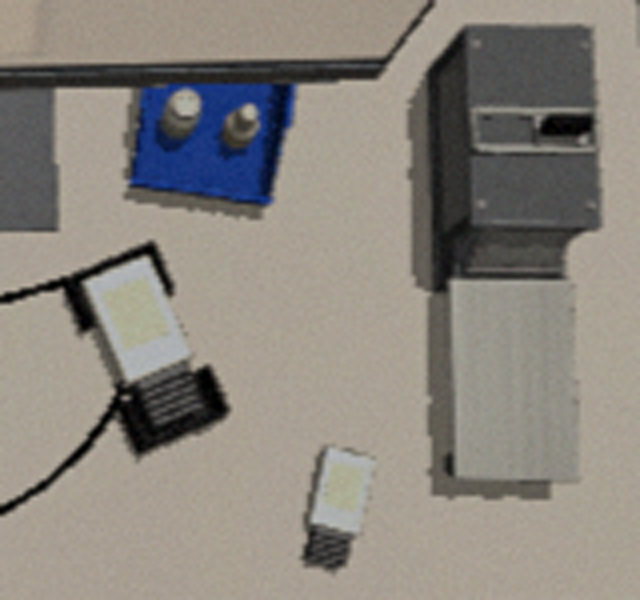

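```bash
cat > fit.py <<'E'
from h import *
def fit(f,uv,loc,z):
    w=p2w(f,np.array(uv)/4+[319.6,119.6],z)[:,:2]; l=np.array(loc,float)
    wc,lc=w-w.mean(0),l-l.mean(0)
    th=np.arctan2((lc[:,0]*wc[:,1]-lc[:,1]*wc[:,0]).sum(),(lc*wc).sum())
    R=np.array([[np.cos(th),-np.sin(th)],[np.sin(th),np.cos(th)]]); t=w.mean(0)-R@lc.mean(0) if 0 else w.mean(0)-R@l.mean(0)
    print(t.round(4),th.round(3),((l@R.T+t-w)*1000).round(1).tolist()); return t,R
if __name__=='__main__':
    fit('top0',[(83,288),(150,258),(190,352),(122,390)],[(.06,.027),(.06,-.027),(-.024,-.027),(-.024,.027)],.032)
    fit('top0',[(65,285),(153,243),(228,410),(138,455)],[(.069,.038),(.069,-.038),(-.069,-.038),(-.069,.038)],.032)
    t,R=fit('top0',[(450,280),(576,280),(579,482),(455,480)],[(-.028,.045),(-.028,-.045),(-.175,-.045),(-.175,.045)],.045)
    print(p2w('top0',np.array([(567,127),(470,222),(600,228),(468,25),(592,27)])/4+[319.6,119.6],.107))
    print((p2w('top0',np.array([(567,127)])/4+[319.6,119.6],.137)[:,:2]-t)@R)
    for x,y in[(-.1,0),(-.155,0),(-.11,0),(-.02,0),(-.028,0),(.07,0),(.07,-.04)]:print(x,y,t+R@[x,y])
    print(ctrl.get_obs()['eef_rot'])
E
python3 fit.py
```

```text
[0.4959 0.007 ] 0.374 [[3.2, 2.3], [1.7, 2.2], [-5.9, -2.0], [1.1, -2.5]]
[0.4934 0.0073] 0.386 [[1.8, 3.6], [0.5, -0.8], [-2.3, -3.2], [0.1, 0.4]]
[ 0.5631 -0.2621] -0.049 [[1.5, -0.6], [-0.7, 1.5], [-0.8, -1.0], [-0.0, 0.1]]
[[ 0.63190691 -0.28694515  0.107     ]
 [ 0.56548993 -0.21388511  0.107     ]
 [ 0.55905077 -0.30412845  0.107     ]
 [ 0.7080199  -0.22260159  0.107     ]
 [ 0.70449965 -0.31057893  0.107     ]]
[[ 0.06137434 -0.01076784]]
-0.1 0 [ 0.46317795 -0.25717061]
-0.155 0 [ 0.40824462 -0.25446328]
-0.11 0 [ 0.45319007 -0.25667837]
-0.02 0 [ 0.54308097 -0.26110855]
-0.028 0 [ 0.53509067 -0.26071475]
0.07 0 [ 0.63297187 -0.26553873]
0.07 -0.04 [ 0.6310029  -0.30549024]
[-3.14055526e+00 -8.11105681e-05  2.34801324e-01]
```

```bash
python3 -m pendant '[[[2,3,-0.3],0.008],[[2,3,-0.3],0.008],[[2,3,-0.3],0.008],[[2,3,-0.3],0.008],[[2,3,-0.3],0.008],[[2,3,-0.3],0.008],[[2,3,-0.3],0.008],[[2,3,-0.3],0.008],[[2,3,-0.3],0.008],[[2,3,-0.3],0.008],[[2,3,-0.3],0.008],[[2,3,-0.3],0.008],[[2,3,-0.3],0.008],[[2,3,-0.3],0.008],[[2,3,-0.3],0.008],[[2,3,-0.3],0.008],[[2,3,-0.3],0.008],[[0.7,1.2,0],0.008],[[0,0,0],0],[[0,0,0],0]]' 1 25
python3 -c "
from h import *
for n in('wrist','scene'): snap(n,n+'1')
print(load('wrist1'))
T=[load('top0'),load('scene0')]
P=[K@M[:3] for K,M in T]
x=cv2.triangulatePoints(P[0],P[1],np.array([[415.,138.]]).T,np.array([[367.,131.]]).T);print((x[:3]/x[3]).T)
"
```

```text
time_s: 1.77
ee_pos: [0.4747, -0.0126, 0.154]
eef_rot: [-3.141, 0.001, 0.38]
force: [-1.4, 0.0, 0.4]
grip_width: 0.0938
grip_force: 0.0
(array([[309.70691629,   0.        , 320.24921867],
       [  0.        , 309.70691629, 199.19819792],
       [  0.        ,   0.        ,   1.        ]]), array([[ 3.71723557e-01, -9.28343442e-01,  2.26562385e-04,
        -1.87833051e-01],
       [-8.97956256e-01, -3.59494090e-01,  2.53847515e-01,
         4.09424888e-01],
       [-2.35576228e-01, -9.45645444e-02, -9.67244223e-01,
         4.52627057e-01],
       [ 0.00000000e+00,  0.00000000e+00,  0.00000000e+00,
         1.00000000e+00]]))
[[ 0.64052072 -0.14810398  0.18459761]]
```

View pics/wrist1.png

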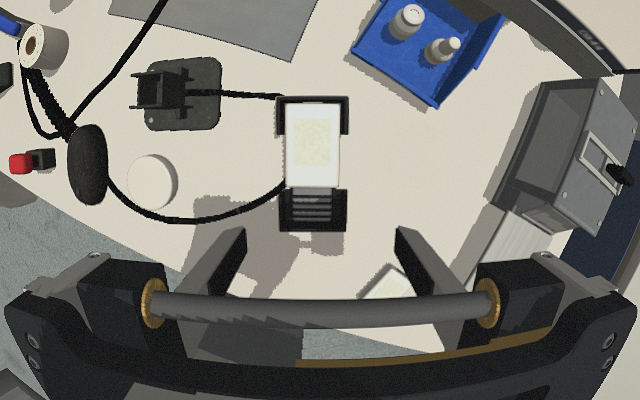

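```bash
cat >> h.py <<'E'
def fish(f,uv,z):
    K,T=load(f); R=T[:3,:3]; o=-R.T@T[:3,3]
    p=(np.atleast_2d(uv)-K[:2,2])/K[0,0]; r=np.linalg.norm(p,axis=1,keepdims=True)
    d=np.c_[p/r*np.sin(r),np.cos(r)]@R; return o+d*((z-o[2])/d[:,2])[:,None]
def rigid(w,l):
    w=w[:,:2]; l=np.array(l,float); wc,lc=w-w.mean(0),l-l.mean(0)
    th=np.arctan2((lc[:,0]*wc[:,1]-lc[:,1]*wc[:,0]).sum(),(lc*wc).sum())
    R=np.array([[np.cos(th),-np.sin(th)],[np.sin(th),np.cos(th)]]); t=w.mean(0)-R@l.mean(0)
    print(t.round(4),th.round(3),((l@R.T+t-w)*1000).round(1).tolist()); return t,R
E
python3 -c "
from h import *
rigid(fish('wrist1',[(286,103),(340,103),(339,187),(286,187)],.032),[(.06,.027),(.06,-.027),(-.024,-.027),(-.024,.027)])
rigid(fish('wrist1',[(276,97),(348,97),(347,231),(280,231)],.036),[(.069,.038),(.069,-.038),(-.069,-.038),(-.069,.038)])
"
```

```text
[0.5014 0.0066] 0.373 [[0.1, 1.2], [0.7, -0.7], [-0.3, -0.7], [-0.4, 0.3]]
[0.4997 0.0058] 0.386 [[-0.0, 3.9], [3.5, -2.8], [-0.3, -3.7], [-3.1, 2.6]]
```

```bash
python3 -m pendant '[[[1.2,1,0],0],[[1.3,0.9,0],-0.004],[[0,0,-3],0],[[0,0,-3],0],[[0,0,-3],0],[[0,0,-2],0],[[0,0,-2],0],[[0,0,-1],0],[[0,0,-0.5],0],[[0,0,0],0],[[0,0,0],0]]' 1 25
python3 -m pendant '[[[0,0,0],0],[[0,0,0],0],[[0,0,0],0],[[0,0,0],0],[[0,0,0],0],[[0,0,0],0],[[0,0,0],0],[[0,0,0],0],[[0,0,0],0],[[0,0,0],0]]' 0 25
```

```text
time_s: 2.78
ee_pos: [0.5004, 0.0057, 0.0103]
eef_rot: [3.141, -0.001, 0.374]
force: [0.5, 1.2, 1.0]
grip_width: 0.0941
grip_force: 0.0
time_s: 3.62
ee_pos: [0.5, 0.0061, 0.0095]
eef_rot: [-3.142, -0.0, 0.375]
force: [0.0, 0.9, 2.1]
grip_width: 0.0542
grip_force: 25.0
```

```bash
python3 -m pendant '[[[0,0,1],0],[[0,0,2],0],[[0,0,2.5],0],[[0,0,2.5],0],[[0,0,2],0],[[-0.42,-2.63,0],-0.0424],[[-0.42,-2.63,0],-0.0424],[[-0.42,-2.63,0],-0.0424],[[-0.42,-2.63,0],-0.0424],[[-0.42,-2.63,0],-0.0424],[[-0.42,-2.63,0],-0.0424],[[-0.42,-2.63,0],-0.0424],[[-0.42,-2.63,0],-0.0424],[[-0.42,-2.63,0],-0.0424],[[-0.42,-2.63,0],-0.0424],[[0,0,0],0],[[0,0,0],0]]'
python3 -c "
from h import *
snap('wrist','wrist2');snap('top','top2')
a=cv2.imread('pics/wrist2.png');b=cv2.imread('pics/top2.png')[150:250,400:500]
a=cv2.resize(a,(576,360)); cv2.imwrite('pics/c2.png',a)
"
```

```text
time_s: 5.03
ee_pos: [0.4575, -0.2577, 0.1097]
eef_rot: [-3.141, 0.0, -0.051]
force: [0.3, 0.5, -1.4]
grip_width: 0.0535
grip_force: 25.0
```

View pics/wrist2.png

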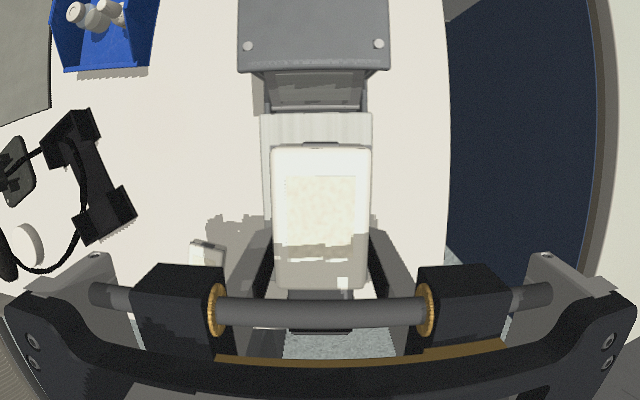

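```bash
python3 -c "
from h import *
t=fish('wrist2',[(260,114.5),(372,113.5)],.045);r=fish('wrist2',[(237,71),(389,69)],.107)
n=fish('wrist2',[(273,147),(370,147)],.1097-.0055+.028)
for a in(t,r,n):print(a.round(4).tolist(),a.mean(0).round(4),np.arctan2(a[0]-a[1],1)[:2],np.arctan2(-(a[0]-a[1])[0],(a[0]-a[1])[1]))
"
```

```text
[[0.5395, -0.2133, 0.045], [0.5356, -0.3016, 0.045]] [ 0.5375 -0.2574  0.045 ] [0.00386916 0.08801653] -0.04381802666025342
[[0.5653, -0.2127, 0.107], [0.5614, -0.3026, 0.107]] [ 0.5634 -0.2577  0.107 ] [0.00389403 0.08970838] -0.04326432936149856
[[0.5196, -0.2357, 0.1322], [0.5171, -0.2853, 0.1322]] [ 0.5183 -0.2605  0.1322] [0.00247684 0.04956144] -0.04989289321300814
```

```bash
python3 -m pendant '[[[0,0.25,0],0.004],[[0,0,-2],0],[[0,0,-2],0],[[0,0,-1],0],[[0,0,-0.5],0],[[0,0,-0.2],0],[[0,0,-0.1],0],[[0,0,0],0],[[0,0,0],0]]'
python3 -m pendant '[[[0,0,-0.1],0],[[0,0,0],0]]'
```

```text
time_s: 5.88
ee_pos: [0.4583, -0.2546, 0.0522]
eef_rot: [3.141, -0.001, -0.045]
force: [-1.3, -0.0, -1.5]
grip_width: 0.0539
grip_force: 25.0
time_s: 6.05
ee_pos: [0.4581, -0.2545, 0.0507]
eef_rot: [3.141, -0.0, -0.045]
force: [0.1, -0.1, -1.3]
grip_width: 0.0537
grip_force: 25.0
```

```bash
python3 -m pendant '[[[0,0,-0.1],0],[[0,0,0],0],[[0,0,0],0]]'
python3 -m pendant '[[[0,0,0],0],[[0,0,0],0],[[0,0,0],0],[[0,0,0],0],[[0,0,0],0],[[0,0,0],0],[[0,0,0],0],[[0,0,0],0]]' 0.85
python3 -c "
from h import *
snap('wrist','wrist3')"
```

```text
time_s: 6.3
ee_pos: [0.4581, -0.2545, 0.0505]
eef_rot: [3.141, -0.001, -0.045]
force: [-4.8, 3.0, 9.7]
grip_width: 0.0537
grip_force: 25.0
time_s: 6.97
ee_pos: [0.4579, -0.2544, 0.0494]
eef_rot: [-3.142, 0.0, -0.045]
force: [0.5, 0.8, 0.2]
grip_width: 0.0799
grip_force: 0.0
```

View pics/wrist3.png

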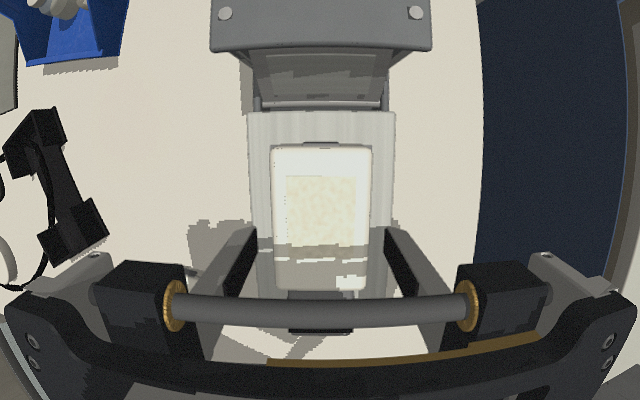

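```bash
python3 -m pendant '[[[-1.3,0.06,0],0],[[-1.3,0.06,0],0],[[-1.3,0.06,0],0],[[-1.3,0.06,0],0],[[0,0,0],0],[[0,0,0],0]]'
python3 -m pendant '[[[0,0,0],0],[[0,0,0],0],[[0,0,0],0],[[0,0,0],0],[[0,0,0],0],[[0,0,0],0],[[0,0,0],0],[[0,0,0],0],[[0,0,0],0],[[0,0,0],0]]' 0 25
```

```text
time_s: 7.52
ee_pos: [0.4061, -0.2522, 0.0497]
eef_rot: [3.141, -0.0, -0.046]
force: [0.3, 0.9, 0.5]
grip_width: 0.08
grip_force: 0.0
time_s: 8.35
ee_pos: [0.4059, -0.252, 0.0494]
eef_rot: [-3.142, -0.0, -0.045]
force: [-0.3, 0.3, -0.2]
grip_width: 0.0399
grip_force: 25.0
```

```bash
python3 -m pendant '[[[1,-0.045,0],0],[[1,-0.045,0],0],[[1,-0.045,0],0],[[1,-0.045,0],0],[[1,-0.045,0],0],[[1,-0.045,0],0],[[1,-0.045,0],0],[[1,-0.045,0],0],[[1,-0.045,0],0],[[0.7,-0.03,0],0],[[0.7,-0.03,0],0],[[0.6,-0.03,0],0],[[0,0,0],0],[[0,0,0],0],[[0,0,0],0]]'
python3 -c "
from h import *
snap('wrist','wrist4')"
```

```text
time_s: 9.6
ee_pos: [0.5166, -0.2568, 0.0495]
eef_rot: [3.141, -0.001, -0.045]
force: [4.4, -0.1, 0.0]
grip_width: 0.0403
grip_force: 25.0
```

View pics/wrist4.png

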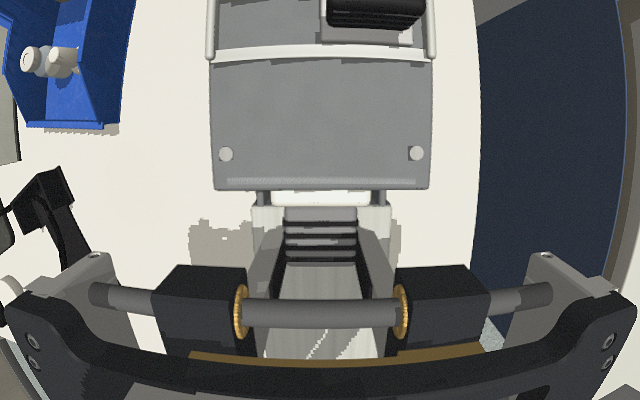

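```bash
python3 -m pendant '[[[0.5,-0.02,0],0],[[0.5,-0.02,0],0],[[0.5,-0.02,0],0],[[0.5,-0.02,0],0],[[0.5,-0.02,0],0],[[0.4,-0.02,0],0],[[0.4,-0.02,0],0],[[0,0,0],0],[[0,0,0],0],[[0,0,0],0]]'
```

```text
time_s: 10.48
ee_pos: [0.5489, -0.2582, 0.0491]
eef_rot: [-3.141, 0.0, -0.045]
force: [-0.3, -0.0, -4.2]
grip_width: 0.0397
grip_force: 25.0
```

```bash
python3 -m pendant '[[[0.2,-0.01,0],0],[[0.2,-0.01,0],0],[[0,0,0],0],[[0,0,0],0]]'
python3 -m pendant '[[[0,0,0],0],[[0,0,0],0],[[0,0,0],0],[[0,0,0],0],[[0,0,0],0],[[0,0,0],0],[[0,0,0],0]]' 0.7
python3 -c "
from h import *
snap('wrist','wrist5')"
```

```text
time_s: 10.82
ee_pos: [0.5518, -0.2585, 0.0493]
eef_rot: [-3.141, 0.003, -0.045]
force: [-11.7, 2.3, 1.0]
grip_width: 0.0396
grip_force: 30.8
time_s: 11.4
ee_pos: [0.5517, -0.2601, 0.0496]
eef_rot: [3.14, 0.002, -0.046]
force: [-13.8, -9.5, 0.1]
grip_width: 0.0656
grip_force: 6.8
```

View pics/wrist5.png

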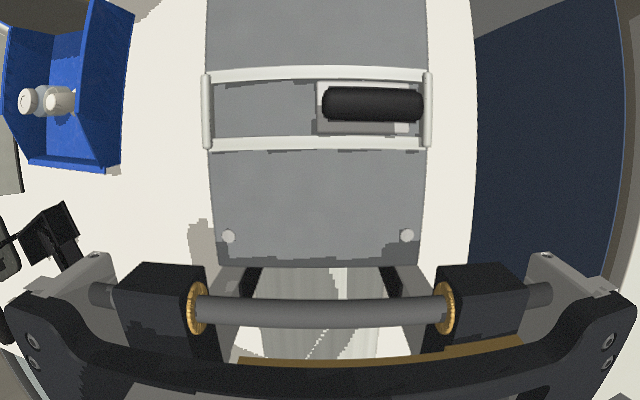

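```bash
python3 -m pendant '[[[-0.5,0.02,0],0],[[-1,0.045,0],0],[[-2,0.09,0],0],[[-2,0.09,0],0],[[-2,0.09,0],0],[[-2,0.09,0],0],[[0,0,0],0],[[0,0,0],0],[[0,0,0],0],[[0,0,0],0],[[0,0,0],0]]' 0.6
python3 -c "
from h import *
snap('wrist','wrist6');snap('scene','scene6')
a=cv2.imread('pics/wrist6.png');b=cv2.resize(cv2.imread('pics/scene6.png')[120:220,330:430],(400,400),interpolation=cv2.INTER_CUBIC)
cv2.imwrite('pics/c6.png',np.hstack([a[0:300,180:480],b[:300]]))"
```

```text
time_s: 12.37
ee_pos: [0.4586, -0.2543, 0.0495]
eef_rot: [3.141, -0.0, -0.045]
force: [-0.7, 0.8, 0.0]
grip_width: 0.0564
grip_force: 0.0
```

View pics/c6.png

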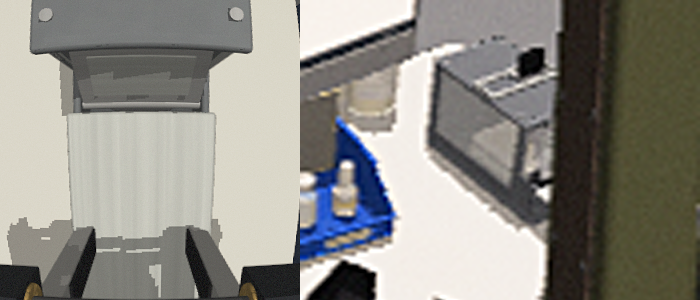

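```bash
python3 -c "
from h import *
print(fish('wrist5',[(322,104),(424,104),(373,87),(373,122)],.137).round(4))
print(fish('wrist5',[(207,110),(428,110)],.112).round(4))
"
```

```text
[[ 0.6311 -0.263   0.137 ]
 [ 0.6308 -0.2942  0.137 ]
 [ 0.6358 -0.2784  0.137 ]
 [ 0.6252 -0.278   0.137 ]]
[[ 0.6336 -0.2184  0.112 ]
 [ 0.6296 -0.3045  0.112 ]]
```

```bash
python3 -m pendant '[[[0,0,2],0],[[0,0,3],0],[[0,0,3],0],[[0,0,3],0],[[0,0,2],0],[[1.5,-0.6,0],0],[[2.2,-0.9,0],0],[[2.2,-0.9,0],0],[[2.2,-0.9,0],0],[[2.2,-0.9,0],0],[[2.2,-0.9,0],0],[[2.2,-0.9,0],0],[[2.2,-0.9,0],0],[[0,0,0],0],[[0,0,0],0]]' 0
python3 -m pendant '[[[0,0,-1.5],0],[[0,0,-1.5],0],[[0,0,-1],0],[[0,0,-0.5],0],[[0,0,0],0],[[0,0,0],0]]'
python3 -c "
from h import *
snap('wrist','wrist7')
cv2.imwrite('pics/c7.png',cv2.resize(cv2.imread('pics/wrist7.png')[150:350,170:430],None,fx=2,fy=2))"
```

```text
time_s: 13.72
ee_pos: [0.6272, -0.3232, 0.178]
eef_rot: [-3.141, 0.001, -0.045]
force: [-0.3, 0.6, -0.2]
grip_width: 0.0004
grip_force: 0.0
time_s: 14.22
ee_pos: [0.6269, -0.3233, 0.1351]
eef_rot: [3.141, -0.0, -0.045]
force: [0.1, 0.0, -0.2]
grip_width: 0.0002
grip_force: 0.0
```

View pics/c7.png

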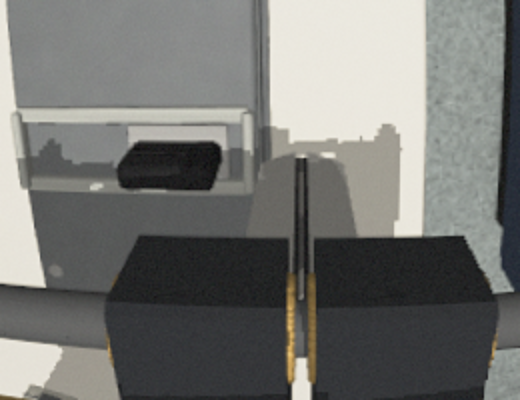

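```bash
python3 -m pendant '[[[0.3,0,-0.6],0],[[0,0,-0.6],0],[[0,0.5,0],0],[[0,0.5,0],0],[[0,0.5,0],0],[[0.02,0.5,0],0],[[0.02,0.5,0],0],[[0.02,0.5,0],0],[[0.02,0.5,0],0],[[0.02,0.5,0],0],[[0.02,0.5,0],0],[[0,0,0],0],[[0,0,0],0]]'
python3 -m pendant '[[[0.02,0.3,0],0],[[0.02,0.3,0],0],[[0.02,0.3,0],0],[[0,0,0],0]]'
```

```text
time_s: 15.35
ee_pos: [0.6313, -0.2779, 0.1226]
eef_rot: [-3.141, -0.0, -0.045]
force: [-0.4, -0.2, 0.3]
grip_width: 0.0004
grip_force: 0.0
time_s: 15.68
ee_pos: [0.6315, -0.2709, 0.1226]
eef_rot: [3.138, -0.001, -0.046]
force: [-0.1, -11.3, 0.6]
grip_width: 0.0003
grip_force: 5.6
```

```bash
python3 -m pendant '[[[0,0.2,0],0],[[0,0,0],0],[[0,0,0],0]]'
python3 -m pendant '[[[0,-1,0],0],[[0,-2,0],0],[[0,0,3],0],[[0,0,4],0],[[-3,0,3],0],[[-4,0,0],0],[[-4,0,0],0],[[-4,0,0],0],[[-2,0,0],0],[[0,0,0],0],[[0,0,0],0],[[0,0,0],0]]'
python3 -c "
from h import *
snap('wrist','wrist8');snap('top','top8')
from scipy.ndimage import label
K,T=load('wrist8')
g=cv2.imread('pics/wrist8.png').max(2)
n,l,s,c=cv2.connectedComponentsWithStats((g<45).astype(np.uint8))
for i in range(1,n):
    w=fish('wrist8',[c[i]],.130)[0]
    if abs(w[0]-.63)<.04 and abs(w[1]+.26)<.07 and s[i,4]>40:
        x,y,ww,h,a=s[i]; print(s[i],w.round(3),fish('wrist8',[(x,c[i][1]),(x+ww,c[i][1])],.137)[:,1].round(4))
# flap/tray check in the top view, before vs after
a,b=[cv2.imread(f'pics/{f}.png').astype(int) for f in('top0','top8')]
d=(abs(a-b).max(2)>50).astype(np.uint8); n,l,s,c=cv2.connectedComponentsWithStats(d)
print([r.tolist() for r in s[1:] if r[4]>15 and r[1]<290])
"
```

```text
time_s: 15.93
ee_pos: [0.6315, -0.2706, 0.1228]
eef_rot: [3.136, -0.002, -0.047]
force: [0.1, -19.7, -2.2]
grip_width: 0.0005
grip_force: 10.0
time_s: 16.93
ee_pos: [0.463, -0.2973, 0.2221]
eef_rot: [3.142, -0.001, -0.045]
force: [-0.1, -0.1, -0.1]
grip_width: 0.0006
grip_force: 0.0
[233  15  38  17 380] [ 0.629 -0.243  0.13 ] [-0.2274 -0.2612]
[[441, 148, 26, 8, 114], [544, 170, 7, 9, 25], [505, 176, 4, 8, 24], [557, 179, 10, 12, 24], [575, 178, 17, 34, 325], [469, 180, 19, 34, 534], [340, 184, 27, 33, 572], [511, 191, 14, 17, 46], [405, 226, 91, 84, 4170], [490, 270, 9, 16, 32]]
```

```bash
python3 -c "
from h import *
for f in('top0','top8'):
    g=cv2.cvtColor(cv2.imread(f'pics/{f}.png'),6)[144:162,434:474].astype(float)
    w=np.clip(50-g,0,None); yy,xx=np.mgrid[144:162,434:474]
    c=np.array([(w*xx).sum(),(w*yy).sum()])/w.sum(); print(c,p2w(f,[c],.127))
    print(g[8:10].astype(int).tolist())
"
```

```text
[458.13333333 151.18868687] [[ 0.62718893 -0.27070361  0.127     ]]
[[49, 46, 39, 59, 91, 93, 79, 84, 80, 79, 78, 83, 82, 78, 82, 79, 81, 81, 70, 55, 62, 14, 1, 6, 8, 0, 9, 1, 2, 9, 2, 9, 9, 26, 82, 139, 149, 167, 162, 160], [46, 43, 41, 51, 95, 109, 83, 81, 82, 79, 78, 79, 77, 78, 76, 81, 86, 79, 71, 52, 56, 30, 14, 15, 15, 12, 14, 19, 19, 16, 14, 48, 71, 66, 79, 130, 146, 159, 163, 165]]
[446.87069332 150.94300298] [[ 0.62862405 -0.23962202  0.127     ]]
[[47, 49, 39, 55, 88, 80, 43, 44, 5, 1, 4, 4, 8, 9, 7, 0, 4, 5, 11, 30, 52, 79, 80, 80, 79, 79, 76, 79, 84, 80, 81, 81, 79, 70, 82, 141, 150, 166, 162, 163], [53, 47, 39, 55, 90, 98, 48, 52, 34, 23, 21, 22, 21, 18, 15, 14, 13, 21, 41, 64, 78, 80, 79, 79, 75, 79, 81, 77, 81, 75, 82, 80, 76, 69, 78, 127, 142, 160, 161, 163]]
```

```bash
python3 -c "
from station import ctrl
print(ctrl.hand_in())"
```

```text
the job is handed in; nothing more can be done
None
```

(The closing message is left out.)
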